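Tap three setting dies home, tallest to shortest

TASK

The three setting dies in the wooden die block are standing proud; with your closed fingertips press each one gently straight down until it sits fully home in its socket: first the tallest, then the middle one, then the shortest. Only press them from above, do not grip or pull them up, do not start on one before the one before it is home, and leave everything else on the worktop where it is.

Things in the scene. Friction and masses are not known exactly. Their poses are not given: they have to be found in the camera images.
- die_block: fixed wooden die block on the worktop, 70 x 204 x 30 mm (its x, y, z), origin at the centre of its underside, top face 30 mm above the worktop. Three round sockets 14 mm deep lie along its long (y) axis, at y = -66, 0 and +66 mm, x = 0; any die may stand in any socket.
- tall_die: steel setting die, 45 mm high, up to 22 mm across: the tallest, a plain stepped pin on a wide foot. Upright in one of the block's sockets; origin at the centre of its underside, z up, its top 45 mm above that. Its top is 61 mm above the worktop when home, 6 to 8 mm more at the start.
- tall_seat (a joint): how far the tall die has gone down in its socket, m: 0 to 0.002 at the start (standing proud), 0.008 fully home, where it stops hard on the socket floor; negative if pulled up. Slides with about 3 N of friction and stays where it is left.
- middle_die: steel setting die, 38 mm high, up to 22 mm across: the middle height, a waisted pin with a flared head, darker steel. Upright in one of the block's sockets; origin at the centre of its underside, z up, its top 38 mm above that. Its top is 54 mm above the worktop when home, 6 to 8 mm more at the start.
- middle_seat (a joint): how far the middle die has gone down in its socket, m: 0 to 0.002 at the start (standing proud), 0.008 fully home, where it stops hard on the socket floor; negative if pulled up. Slides with about 3 N of friction and stays where it is left.
- short_die: steel setting die, 30 mm high, up to 22 mm across: the shortest, a squat mushroom head on a wide foot. Upright in one of the block's sockets; origin at the centre of its underside, z up, its top 30 mm above that. Its top is 46 mm above the worktop when home, 6 to 8 mm more at the start.
- short_seat (a joint): how far the short die has gone down in its socket, m: 0 to 0.002 at the start (standing proud), 0.008 fully home, where it stops hard on the socket floor; negative if pulled up. Slides with about 3 N of friction and stays where it is left.
- thread_spool: spool of off-white thread standing on end, 33 mm across, 55 mm high, behind the block (loose); origin at the centre of its underside. To be left alone.
- bobbin: small metal bobbin, 21 mm across, 11 mm high, in front of the block (loose); origin at the centre of its underside. To be left alone.
- tweezers: steel tweezers lying in front of the block, 9 x 118 x 8 mm (loose); origin at the centre of its underside. To be left alone.
- snap_dish: small round enamel dish of snaps, 68 mm across, 19 mm high, beside the right end of the block (loose); origin at the centre of its underside. To be left alone.

How it is judged:
By the outcome, as a careful person would: the job done as asked, in the order asked, and still so for the second after the job is handed in, with the robot touching nothing.
It also fails if it takes over 45 s, if anything falls off the work surface, if the arm or the gripper's body presses on something with over 40 N, if the wrist force passes 120 N, or if a joint passes its speed limit or range.

ROBOT

A 6-joint arm with a two-finger parallel gripper is mounted at the origin on a cart in front of the work surface, level with it; the furniture and walls round the work are solid. World frame = base frame: x ahead of the robot, y to its left, z up, the work surface at z = 0. Lengths are in m, angles in degrees, forces in N, time in s.
With the tool pointing down it reaches from about 0.3 to 0.75 m from the base axis. Payload 8.5 kg.
Tool frame: the origin (TCP) lies on the centre line of the jaws, within the pads' length; the fingertips stand 19 mm ahead of it and the grasp point (between the pads) is the TCP (env.tcp_to_tips is the z of the fingertips in the tool frame, in m); z points along the fingers, y is the line along which they close (so a half turn about z gives the same grasp; the last joint's range is limited). The gripper opens to 85 mm and grips with 20 to 120 N. Pads are 22 mm wide; open, the fingers measure 114 mm over their backs; the gripper's body (76 mm by 85 mm) begins 54 mm behind the grasp point. The pads swing forward as they close: fully open they stand 13 mm farther back than shut.
Start: joints at [51.377, 21.807, 74.336, -0, 83.858, -12.336], TCP at [0.244, 0.493, 0.25] pointing down, gripper open.
Joint ranges: [-178.18, 178.18], [-50.72, 133.34], [12.68, 142.11], [-81.47, 261.47], [9.98, 163.14], [-165.26, 165.26]. Speed limits (degrees/s): [136.94, 136.94, 180, 180, 180, 180].

INTERFACE

Orientations are given as a 3x3 rotation matrix whose columns are the frame's x, y, z axes.
In Python, from rig import env gives the robot as it stands.
- The arm moves only by the tool servo_tool, never from a script. Its argument "steps" is a list of rows, each an object of numbers: "tx", "ty", "tz": the shift along the world's x, y, z in cm; "yaw": the turn about the world's z in degrees; "claw": the finger opening in cm, from 0 to 8.54. In form: [{"tx": .., "ty": .., "tz": .., "yaw": .., "claw": ..}, ...]. A call has 1 to 20 rows; each row shifts and turns the commanded pose from where the row before left it; what a row does not reach is not made up. A row lasts 1/10 s, in which the tool goes at most 50 mm and 8.59 degrees, less where a joint would pass 70% of its speed; a pose out of reach is approached as far as the arm can. A call with a gripper value outside its range is refused whole. The fingers move at their own pace and stop on an object; "newtons" is the grip in N (left out, the last holds). Time passes only in rows, so rows that do not move let the fingers close. It gives the time, the measured TCP pose, the force, the opening and the grip force at its end, in the units of the state.
- env.observe(): the state, without advancing time (a new reading comes with each control period).
- env.get_image(name): name is "side" or "top"; returns (picture, depth): 480x640x3 uint8, red, green, blue; 480x640 float32, m along the optical axis (not along the pixel's ray), 0 where there is no reading.
- env.camera_model(name): a dict with "fovy" (degrees; the focal length in pixels is half the picture's height over the tangent of half this angle, whatever the lens; pixels are square), "cx", "cy" (the principal point, pixels), "T" (4x4, takes a point from camera to world coordinates). Camera axes: x right, y down, z forward; pixel columns grow to the right and rows downward; lengths in m; the calibration is good to about 2 mm. A picture is of the moment at which its call begins. camera_model takes no time and is no camera call.
- env.close_job(): hands the job in; it is judged then, once.
The state is a dict: "time_s": time; "q": joint angles; "qvel": joint speeds; "joint_efforts": joint torques, N m; "position": TCP position; "tool_rot": TCP orientation; "ft_force": force on the tool from outside, world axes, zero at the start; "wrist_torque": the same for the moment, N m; "grip_width": finger opening in m; "gripper_force": force on a finger pad.
Only numpy, scipy, OpenCV 4.12 (cv2) and the standard library are available. Lean on these libraries where they do the work, as an engineer would, in place of code of your own. Each camera call takes 0.05 s, during which the arm holds its last target. There are 200 camera calls.

## Working session

There is one attempt and no reset: what is moved stays moved. The work goes in short steps, Python scripts to look and compute and a tool call to move; the robot and the scene stay as the last step left them, time stands still between calls to the robot, and variables do not carry over. Pictures are saved under pics/ and viewed, at most 10 in all, crops included, and the job is handed in when it is done.

Besides the shell and the picture viewer there is one more tool, called after "Request:" by a JSON object that holds its "op" and its "data". servo_tool: Moves the arm, as the interface text tells. Its arguments: {"type":"object","properties":{"steps":{"type":"array"},"newtons":{"type":"number"}},"required":["steps"]}

```bash
mkdir -p pics
cat > h.py <<'E'
import numpy as np, cv2
from rig import env
def world(name,depth):
    m=env.camera_model(name); h,w=depth.shape
    f=h/2/np.tan(np.radians(m["fovy"]/2))
    u,v=np.meshgrid(np.arange(w),np.arange(h))
    P=np.stack([(u-m["cx"])/f*depth,(v-m["cy"])/f*depth,depth],-1)
    T=np.array(m["T"]); return P@T[:3,:3].T+T[:3,3]
E
python3 - <<'E'
from h import *
for n in("top","side"):
    p,d=env.get_image(n); cv2.imwrite(f"pics/{n}0.png",p[:,:,::-1]); np.savez(f"{n}0.npz",p=p,d=d)
    print(n,env.camera_model(n)["T"],(d==0).mean())
s=env.observe();print(s["time_s"],s["position"],s["tool_rot"],s["ft_force"],env.tcp_to_tips)
E
```

```text
top [[-0.00747901 -0.98566409  0.16855374  0.41754153]
 [-0.9998714   0.00976246  0.01272273  0.01343316]
 [-0.01418584 -0.16843691 -0.98561035  0.89761311]
 [ 0.          0.          0.          1.        ]] 0.003984375
side [[-0.96118806 -0.16575829  0.22054865  0.31962484]
 [-0.27588502  0.58392883 -0.76348843  0.75380112]
 [-0.00223018 -0.79470203 -0.60699565  0.64245079]
 [ 0.          0.          0.          1.        ]] 0.003990885416666667
0.1 [0.2434361  0.49293065 0.24977941] [[-8.96570229e-01  4.42900834e-01 -8.22230879e-04]
 [ 4.42901502e-01  8.96569707e-01 -1.00995122e-03]
 [ 2.89879059e-04 -1.26965949e-03 -9.99999152e-01]] [0.07361341 0.00826003 0.6683481 ] 0.019
```

View pics/top0.png

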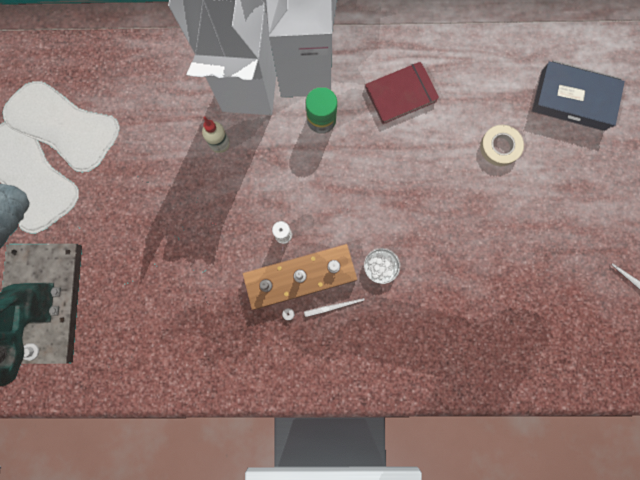

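View pics/side0.png

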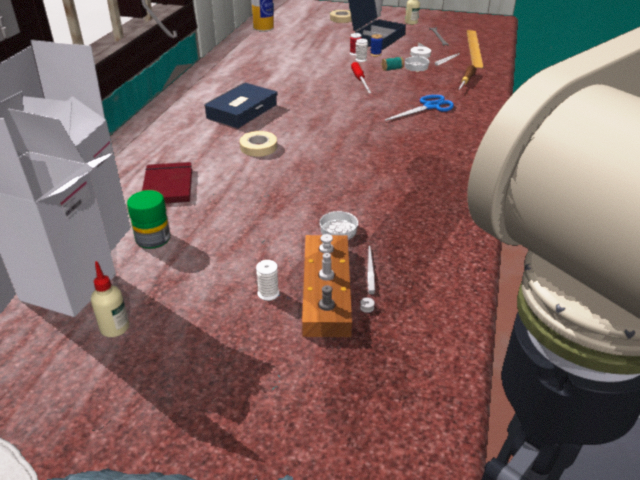

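The block lies at about (300,277) in the top view. The dark middle die is at (265,285), the tall one at (300,275) and the short one at (334,266). The side view agrees: dark one near at (326,297), tall at (326,265), short at (326,243). The spool, bobbin, tweezers and dish are all close to the block.

Run:
```python
from h import *
cl={}
for n in("top","side"):
    z=np.load(n+"0.npz"); p,d=z["p"],z["d"]; W=world(n,d)
    hsv=cv2.cvtColor(p,cv2.COLOR_RGB2HSV)
    m=(np.abs(W[...,2]-.03)<.006)&(hsv[...,0]>8)&(hsv[...,0]<22)&(hsv[...,1]>120)&(W[...,0]<.6)&(W[...,0]>.2)&(np.abs(W[...,1])<.3)
    m=cv2.morphologyEx(m.astype(np.uint8),cv2.MORPH_OPEN,np.ones((3,3)))
    pts=W[m>0]; r=cv2.minAreaRect(pts[:,:2].astype(np.float32)*1000); c=cv2.boxPoints(r)
    print(n,r,np.median(pts[:,2])); 
    wk=(W[...,2]<.01)&(np.abs(W[...,0]-.45)<.2)&(np.abs(W[...,1])<.2); print(" table z",np.median(W[wk][:,2]))
    b=cv2.boxPoints(r); e=[b[1]-b[0],b[2]-b[1]]; L=max(e,key=np.linalg.norm); L=L/np.linalg.norm(L); L*=np.sign(L[1])
    print(" axis",L,np.degrees(np.arctan2(L[1],L[0])))
    for k in(-66,0,66):
        c0=(np.array(r[0])+k*L)/1000
        q=W[(np.hypot(W[...,0]-c0[0],W[...,1]-c0[1])<.02)&(W[...,2]>.04)]
        zt=np.percentile(q[:,2],95) if len(q) else 0
        t=q[q[:,2]>zt-.005]
        print(k,"nominal",c0,"top z",zt,"head xy",(t[:,:2].max(0)+t[:,:2].min(0))/2 if len(t) else 0,t[:,:2].mean(0),len(t))
    q=(W[...,2]>.007)&(W[...,2]<.09)&(np.abs(W[...,0]-.4)<.12)&(np.abs(W[...,1]-.03)<.2)
    k,lab,st,_=cv2.connectedComponentsWithStats(q.astype(np.uint8))
    for i in range(1,k):
        if st[i,4]>15: P=W[lab==i]; print("  obj",P.min(0).round(3),P.max(0).round(3),st[i,4])
```

```text
top ((489.9241638183594, 89.41751861572266), (62.93182373046875, 140.1897430419922), 15.349533081054688) 0.02901382502912908
 table z -0.0010565605399530664
 axis [-0.2647069   0.96432894] 105.34953
-66 nominal [0.50739482 0.02577181] top z 0 head xy 0 [nan nan] 0
0 nominal [0.48992416 0.08941752] top z 0 head xy 0 [nan nan] 0
66 nominal [0.47245351 0.15306323] top z 0 head xy 0 [nan nan] 0
  obj [ 0.441 -0.047  0.007] [0.52  0.166 0.072] 3153
  obj [ 0.503 -0.104  0.007] [ 0.52  -0.083  0.011] 38
  obj [ 0.488 -0.128  0.007] [ 0.52  -0.092  0.022] 43
  obj [0.437 0.01  0.007] [0.445 0.024 0.009] 16
  obj [0.423 0.075 0.007] [0.441 0.094 0.014] 85
  obj [0.428 0.02  0.007] [0.441 0.052 0.01 ] 48
side ((501.3265686035156, 59.4227294921875), (70.02188110351562, 208.66452026367188), 15.351563453674316) 0.030481566620921274
 table z 0.0005617646646851604
 axis [-0.26474106  0.9643195 ] 105.35156
-66 nominal [ 0.51879948 -0.00422236] top z 0.05432487729978475 head xy [ 0.51866005 -0.0030415 ] [ 0.51826676 -0.00223375] 84
0 nominal [0.50132657 0.05942273] top z 0.07009551360333707 head xy [0.50105514 0.06017457] [0.5007321  0.06136028] 48
66 nominal [0.48385366 0.12306782] top z 0.06228643412541575 head xy [0.48417959 0.12364911] [0.48355699 0.12455706] 75
  obj [ 0.441 -0.133  0.007] [0.52  0.168 0.072] 3997
  obj [ 0.427 -0.011  0.007] [0.449 0.053 0.012] 120
  obj [0.422 0.073 0.007] [0.441 0.094 0.014] 109<stdin>:18: RuntimeWarning: Mean of empty slice.
  ret = um.true_divide(
```

Run:
```python
from h import *
z=np.load("top0.npz"); W=world("top",z["d"])
for c in([.5188,-.0042],[.5013,.0594],[.4839,.1231]):
    q=W[(np.hypot(W[...,0]-c[0],W[...,1]-c[1])<.02)&(W[...,2]>.04)]; zt=np.percentile(q[:,2],95); t=q[q[:,2]>zt-.005]
    print(c,zt,(t.max(0)+t.min(0))[:2]/2,t.mean(0),len(t))
q=(W[...,2]>.007)&(W[...,2]<.09)&(W[...,0]>.42)&(W[...,0]<.66)&(np.abs(W[...,1]-.03)<.2)
k,lab,st,_=cv2.connectedComponentsWithStats(q.astype(np.uint8))
for i in range(1,k):
    if st[i,4]>30: P=W[lab==i]; print("  obj",P.min(0).round(3),P.max(0).round(3),st[i,4])
```

```text
[0.5188, -0.0042] 0.05287528260172682 [ 0.51869097 -0.00405365] [ 0.51873363 -0.00368425  0.05077917] 82
[0.5013, 0.0594] 0.06948933342189043 [0.50194174 0.06011489] [0.50159399 0.0599646  0.06757697] 37
[0.4839, 0.1231] 0.06187640892321169 [0.48428995 0.12382173] [0.48429264 0.12398621 0.05999763] 52
  obj [0.57  0.079 0.009] [0.601 0.109 0.058] 292
  obj [ 0.441 -0.047  0.007] [0.562 0.166 0.072] 4116
  obj [ 0.488 -0.129  0.007] [ 0.554 -0.063  0.022] 144
  obj [ 0.503 -0.104  0.007] [ 0.524 -0.083  0.011] 50
  obj [0.423 0.075 0.007] [0.441 0.094 0.014] 85
  obj [0.428 0.02  0.007] [0.441 0.052 0.01 ] 48
```

Request:
{"op": "servo_tool", "data": {"steps": [{"tx":1.85,"ty":-3.1,"claw":0},{"tx":1.85,"ty":-3.1,"claw":0},{"tx":1.85,"ty":-3.1,"claw":0},{"tx":1.85,"ty":-3.1,"claw":0},{"tx":1.85,"ty":-3.1,"claw":0},{"tx":1.85,"ty":-3.1,"claw":0},{"tx":1.85,"ty":-3.1,"claw":0},{"tx":1.85,"ty":-3.1,"claw":0},{"tx":1.85,"ty":-3.1,"claw":0},{"tx":1.85,"ty":-3.1,"claw":0},{"tx":1.85,"ty":-3.1,"claw":0},{"tx":1.85,"ty":-3.1,"claw":0},{"tx":1.85,"ty":-3.1,"claw":0},{"tx":1.75,"ty":-3.0,"claw":0},{"tz":-3,"claw":0},{"tz":-3,"claw":0},{"tz":-3,"claw":0},{"tz":-2,"claw":0},{"claw":0},{"claw":0}], "newtons": 20}}

```text
invalid input at $.steps[0]: expected keys tx, ty, tz, yaw, claw
```

Request:
{"op": "servo_tool", "data": {"steps": [{"tx":1.85,"ty":-3.1,"tz":0,"yaw":0,"claw":0},{"tx":1.85,"ty":-3.1,"tz":0,"yaw":0,"claw":0},{"tx":1.85,"ty":-3.1,"tz":0,"yaw":0,"claw":0},{"tx":1.85,"ty":-3.1,"tz":0,"yaw":0,"claw":0},{"tx":1.85,"ty":-3.1,"tz":0,"yaw":0,"claw":0},{"tx":1.85,"ty":-3.1,"tz":0,"yaw":0,"claw":0},{"tx":1.85,"ty":-3.1,"tz":0,"yaw":0,"claw":0},{"tx":1.85,"ty":-3.1,"tz":0,"yaw":0,"claw":0},{"tx":1.85,"ty":-3.1,"tz":0,"yaw":0,"claw":0},{"tx":1.85,"ty":-3.1,"tz":0,"yaw":0,"claw":0},{"tx":1.85,"ty":-3.1,"tz":0,"yaw":0,"claw":0},{"tx":1.85,"ty":-3.1,"tz":0,"yaw":0,"claw":0},{"tx":1.85,"ty":-3.1,"tz":0,"yaw":0,"claw":0},{"tx":1.75,"ty":-3.0,"tz":0,"yaw":0,"claw":0},{"tx":0,"ty":0,"tz":-3,"yaw":0,"claw":0},{"tx":0,"ty":0,"tz":-3,"yaw":0,"claw":0},{"tx":0,"ty":0,"tz":-3,"yaw":0,"claw":0},{"tx":0,"ty":0,"tz":-2,"yaw":0,"claw":0},{"tx":0,"ty":0,"tz":0,"yaw":0,"claw":0},{"tx":0,"ty":0,"tz":0,"yaw":0,"claw":0}], "newtons": 20}}

```text
time_s: 2.1
position: [0.5018, 0.0601, 0.1408]
tool_rot: [[-0.897, 0.443, -0.0], [0.443, 0.897, -0.0], [0.0, -0.0, -1.0]]
ft_force: [0.2, -0.6, -0.1]
grip_width: 0.0001
gripper_force: 0.0
```

Request:
{"op": "servo_tool", "data": {"steps": [{"tx":0,"ty":0,"tz":-1.5,"yaw":0,"claw":0},{"tx":0,"ty":0,"tz":-1.5,"yaw":0,"claw":0},{"tx":0,"ty":0,"tz":-1.2,"yaw":0,"claw":0},{"tx":0,"ty":0,"tz":-0.5,"yaw":0,"claw":0},{"tx":0,"ty":0,"tz":-0.2,"yaw":0,"claw":0},{"tx":0,"ty":0,"tz":-0.1,"yaw":0,"claw":0},{"tx":0,"ty":0,"tz":-0.1,"yaw":0,"claw":0},{"tx":0,"ty":0,"tz":-0.1,"yaw":0,"claw":0},{"tx":0,"ty":0,"tz":-0.1,"yaw":0,"claw":0},{"tx":0,"ty":0,"tz":0,"yaw":0,"claw":0}]}}

```text
time_s: 3.1
position: [0.5017, 0.0601, 0.0875]
tool_rot: [[-0.897, 0.443, 0.001], [0.443, 0.897, -0.0], [-0.0, 0.0, -1.0]]
ft_force: [0.1, 0.8, 1.2]
grip_width: -0.0004
gripper_force: 0.5
```

Request:
{"op": "servo_tool", "data": {"steps": [{"tx":0,"ty":0,"tz":-0.1,"yaw":0,"claw":0},{"tx":0,"ty":0,"tz":-0.1,"yaw":0,"claw":0},{"tx":0,"ty":0,"tz":-0.1,"yaw":0,"claw":0},{"tx":0,"ty":0,"tz":-0.1,"yaw":0,"claw":0}]}}

```text
time_s: 3.5
position: [0.5017, 0.0601, 0.0833]
tool_rot: [[-0.897, 0.443, 0.0], [0.443, 0.897, -0.0], [-0.0, 0.0, -1.0]]
ft_force: [0.4, -0.1, 2.6]
grip_width: 0.0
gripper_force: 1.2
```

Request:
{"op": "servo_tool", "data": {"steps": [{"tx":0,"ty":0,"tz":-0.1,"yaw":0,"claw":0},{"tx":0,"ty":0,"tz":-0.1,"yaw":0,"claw":0},{"tx":0,"ty":0,"tz":0,"yaw":0,"claw":0}]}}

```text
time_s: 3.8
position: [0.5016, 0.0601, 0.0811]
tool_rot: [[-0.897, 0.443, -0.0], [0.443, 0.897, -0.0], [0.0, -0.0, -1.0]]
ft_force: [0.5, -1.2, 0.8]
grip_width: -0.0003
gripper_force: 0.5
```

Request:
{"op": "servo_tool", "data": {"steps": [{"tx":0,"ty":0,"tz":-0.05,"yaw":0,"claw":0},{"tx":0,"ty":0,"tz":-0.05,"yaw":0,"claw":0},{"tx":0,"ty":0,"tz":0,"yaw":0,"claw":0}]}}

```text
time_s: 4.1
position: [0.5016, 0.0601, 0.0803]
tool_rot: [[-0.897, 0.443, -0.0], [0.443, 0.897, -0.0], [0.0, -0.0, -1.0]]
ft_force: [1.1, 0.7, 0.8]
grip_width: -0.0
gripper_force: 0.6
```

Request:
{"op": "servo_tool", "data": {"steps": [{"tx":0,"ty":0,"tz":-0.03,"yaw":0,"claw":0},{"tx":0,"ty":0,"tz":0,"yaw":0,"claw":0},{"tx":0,"ty":0,"tz":0,"yaw":0,"claw":0}]}}

```text
time_s: 4.4
position: [0.5016, 0.0601, 0.0801]
tool_rot: [[-0.897, 0.443, 0.0], [0.443, 0.897, 0.0], [-0.0, 0.0, -1.0]]
ft_force: [0.4, 0.0, 3.6]
grip_width: -0.0004
gripper_force: 1.4
```

Request:
{"op": "servo_tool", "data": {"steps": [{"tx":0,"ty":0,"tz":-0.03,"yaw":0,"claw":0},{"tx":0,"ty":0,"tz":0,"yaw":0,"claw":0}]}}

```text
time_s: 4.6
position: [0.5016, 0.0601, 0.08]
tool_rot: [[-0.897, 0.443, 0.0], [0.443, 0.897, -0.0], [-0.0, 0.0, -1.0]]
ft_force: [-0.2, 0.4, 5.9]
grip_width: 0.0
gripper_force: 3.0
```

Request:
{"op": "servo_tool", "data": {"steps": [{"tx":0,"ty":0,"tz":-0.03,"yaw":0,"claw":0},{"tx":0,"ty":0,"tz":0,"yaw":0,"claw":0}]}}

```text
time_s: 4.8
position: [0.5016, 0.0601, 0.08]
tool_rot: [[-0.897, 0.443, 0.001], [0.443, 0.897, -0.0], [-0.001, 0.0, -1.0]]
ft_force: [-1.1, -0.3, 9.7]
grip_width: 0.0
gripper_force: 4.5
```

Tall die is home: the height is steady at the predicted 80 mm while the force climbs. On to the middle die.

Request:
{"op": "servo_tool", "data": {"steps": [{"tx":0,"ty":0,"tz":1,"yaw":0,"claw":0},{"tx":0,"ty":0,"tz":1.1,"yaw":0,"claw":0},{"tx":-0.54,"ty":2,"tz":0,"yaw":0,"claw":0},{"tx":-0.6,"ty":2.2,"tz":0,"yaw":0,"claw":0},{"tx":-0.6,"ty":2.16,"tz":0,"yaw":0,"claw":0},{"tx":0,"ty":0,"tz":0,"yaw":0,"claw":0},{"tx":0,"ty":0,"tz":0,"yaw":0,"claw":0},{"tx":0,"ty":0,"tz":-1,"yaw":0,"claw":0},{"tx":0,"ty":0,"tz":-0.5,"yaw":0,"claw":0},{"tx":0,"ty":0,"tz":-0.1,"yaw":0,"claw":0},{"tx":0,"ty":0,"tz":0,"yaw":0,"claw":0}]}}

```text
time_s: 5.9
position: [0.4841, 0.1234, 0.084]
tool_rot: [[-0.896, 0.443, -0.001], [0.443, 0.896, -0.0], [0.001, -0.0, -1.0]]
ft_force: [0.1, -0.4, -0.2]
grip_width: 0.0001
gripper_force: 0.0
```

Run:
```python
from h import *
p,d=env.get_image("side"); cv2.imwrite("pics/s1.png",cv2.resize(p[200:360,220:420,::-1],(750,600)))
```

```text
(no output)
```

View pics/s1.png

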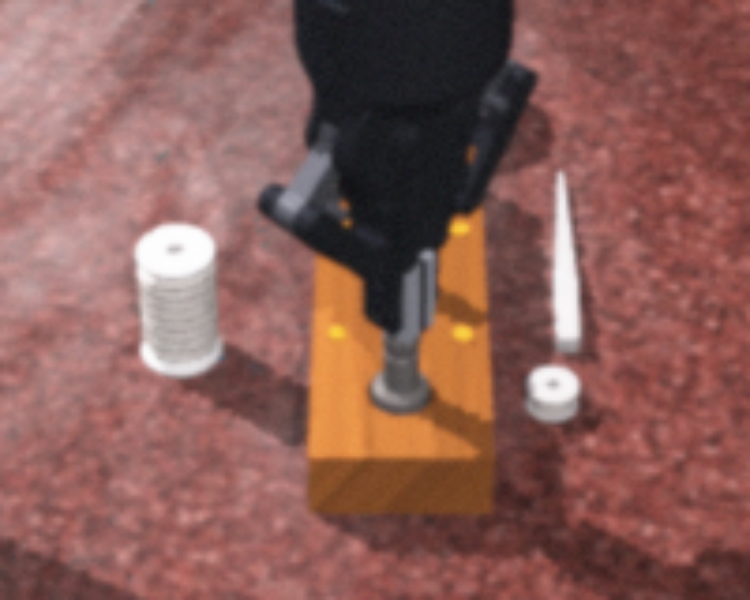

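The crop shows the tips centred right over the middle die at (403,345). The spool and bobbin are undisturbed.

Request:
{"op": "servo_tool", "data": {"steps": [{"tx":0,"ty":0,"tz":-0.15,"yaw":0,"claw":0},{"tx":0,"ty":0,"tz":-0.1,"yaw":0,"claw":0},{"tx":0,"ty":0,"tz":-0.1,"yaw":0,"claw":0},{"tx":0,"ty":0,"tz":-0.1,"yaw":0,"claw":0},{"tx":0,"ty":0,"tz":-0.1,"yaw":0,"claw":0},{"tx":0,"ty":0,"tz":-0.1,"yaw":0,"claw":0},{"tx":0,"ty":0,"tz":-0.1,"yaw":0,"claw":0},{"tx":0,"ty":0,"tz":-0.1,"yaw":0,"claw":0},{"tx":0,"ty":0,"tz":-0.1,"yaw":0,"claw":0},{"tx":0,"ty":0,"tz":0,"yaw":0,"claw":0}]}}

```text
time_s: 6.95
position: [0.4842, 0.1237, 0.0747]
tool_rot: [[-0.897, 0.443, -0.0], [0.443, 0.897, 0.0], [0.0, -0.0, -1.0]]
ft_force: [0.4, 0.8, -0.0]
grip_width: -0.0003
gripper_force: 0.1
```

Request:
{"op": "servo_tool", "data": {"steps": [{"tx":0,"ty":0,"tz":-0.05,"yaw":0,"claw":0},{"tx":0,"ty":0,"tz":-0.05,"yaw":0,"claw":0},{"tx":0,"ty":0,"tz":-0.05,"yaw":0,"claw":0},{"tx":0,"ty":0,"tz":0,"yaw":0,"claw":0}]}}

```text
time_s: 7.35
position: [0.4842, 0.1237, 0.0734]
tool_rot: [[-0.897, 0.443, -0.0], [0.443, 0.897, -0.0], [0.0, -0.0, -1.0]]
ft_force: [0.2, 0.9, 0.6]
grip_width: 0.0002
gripper_force: 0.7
```

Request:
{"op": "servo_tool", "data": {"steps": [{"tx":0,"ty":0,"tz":-0.03,"yaw":0,"claw":0},{"tx":0,"ty":0,"tz":0,"yaw":0,"claw":0}]}}

```text
time_s: 7.55
position: [0.4842, 0.1237, 0.0731]
tool_rot: [[-0.897, 0.443, 0.0], [0.443, 0.897, 0.0], [-0.0, 0.0, -1.0]]
ft_force: [-0.1, 1.0, 2.0]
grip_width: -0.0001
gripper_force: 0.9
```

Request:
{"op": "servo_tool", "data": {"steps": [{"tx":0,"ty":0,"tz":-0.05,"yaw":0,"claw":0},{"tx":0,"ty":0,"tz":0,"yaw":0,"claw":0}]}}

```text
time_s: 7.75
position: [0.4842, 0.1237, 0.073]
tool_rot: [[-0.897, 0.443, 0.0], [0.443, 0.897, -0.0], [-0.0, 0.0, -1.0]]
ft_force: [-0.8, -0.4, 6.3]
grip_width: -0.0002
gripper_force: 3.3
```

Request:
{"op": "servo_tool", "data": {"steps": [{"tx":0,"ty":0,"tz":-0.04,"yaw":0,"claw":0},{"tx":0,"ty":0,"tz":0,"yaw":0,"claw":0}]}}

```text
time_s: 7.95
position: [0.4843, 0.1237, 0.073]
tool_rot: [[-0.897, 0.443, 0.001], [0.443, 0.897, -0.0], [-0.001, 0.0, -1.0]]
ft_force: [-2.8, -0.4, 11.7]
grip_width: 0.0
gripper_force: 5.4
```

Middle die is home. Now the short one.

Request:
{"op": "servo_tool", "data": {"steps": [{"tx":0,"ty":0,"tz":1,"yaw":0,"claw":0},{"tx":0,"ty":0,"tz":2,"yaw":0,"claw":0},{"tx":0,"ty":0,"tz":0,"yaw":0,"claw":0},{"tx":0.7,"ty":-2.5,"tz":0,"yaw":0,"claw":0},{"tx":0.7,"ty":-2.6,"tz":0,"yaw":0,"claw":0},{"tx":0.7,"ty":-2.6,"tz":0,"yaw":0,"claw":0},{"tx":0.7,"ty":-2.6,"tz":0,"yaw":0,"claw":0},{"tx":0.65,"ty":-2.43,"tz":0,"yaw":0,"claw":0},{"tx":0,"ty":0,"tz":0,"yaw":0,"claw":0},{"tx":0,"ty":0,"tz":0,"yaw":0,"claw":0},{"tx":0,"ty":0,"tz":-1.5,"yaw":0,"claw":0},{"tx":0,"ty":0,"tz":-0.8,"yaw":0,"claw":0},{"tx":0,"ty":0,"tz":-0.3,"yaw":0,"claw":0},{"tx":0,"ty":0,"tz":0,"yaw":0,"claw":0}]}}

```text
time_s: 9.35
position: [0.5184, -0.0031, 0.0759]
tool_rot: [[-0.897, 0.442, -0.001], [0.442, 0.897, 0.0], [0.001, -0.0, -1.0]]
ft_force: [-0.1, 0.1, 0.4]
grip_width: -0.0001
gripper_force: 0.0
```

Run:
```python
from h import *
p,d=env.get_image("side"); cv2.imwrite("pics/s2.png",cv2.resize(p[200:360,220:420,::-1],(750,600)))
```

```text
(no output)
```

View pics/s2.png

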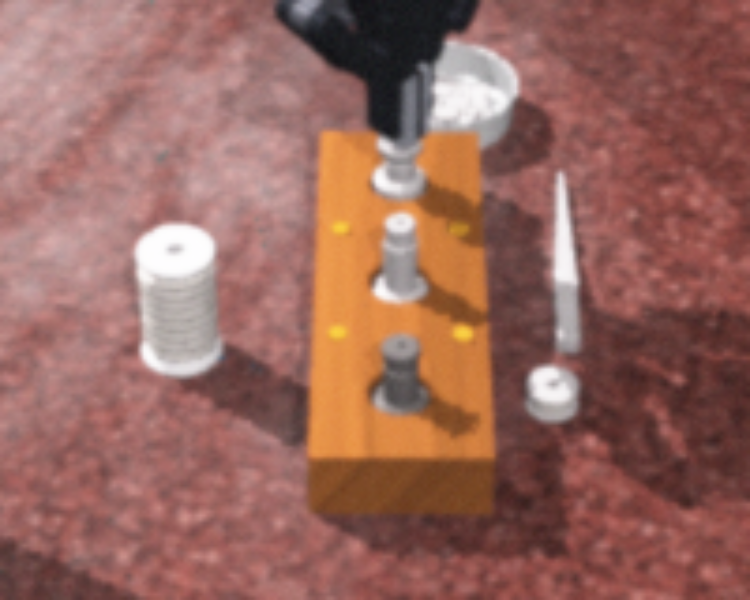

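The tall die (400,255) and middle die (400,375) now sit low in their sockets. The tips are above the short die at (400,150). Nothing else has moved.

Request:
{"op": "servo_tool", "data": {"steps": [{"tx":0,"ty":0,"tz":-0.15,"yaw":0,"claw":0},{"tx":0,"ty":0,"tz":-0.1,"yaw":0,"claw":0},{"tx":0,"ty":0,"tz":-0.1,"yaw":0,"claw":0},{"tx":0,"ty":0,"tz":-0.1,"yaw":0,"claw":0},{"tx":0,"ty":0,"tz":-0.1,"yaw":0,"claw":0},{"tx":0,"ty":0,"tz":-0.1,"yaw":0,"claw":0},{"tx":0,"ty":0,"tz":-0.1,"yaw":0,"claw":0},{"tx":0,"ty":0,"tz":-0.1,"yaw":0,"claw":0},{"tx":0,"ty":0,"tz":-0.1,"yaw":0,"claw":0},{"tx":0,"ty":0,"tz":0,"yaw":0,"claw":0}]}}

```text
time_s: 10.4
position: [0.5187, -0.0036, 0.0666]
tool_rot: [[-0.897, 0.443, -0.0], [0.443, 0.897, 0.0], [0.0, -0.0, -1.0]]
ft_force: [0.3, 0.2, -0.4]
grip_width: 0.0002
gripper_force: 0.2
```

Request:
{"op": "servo_tool", "data": {"steps": [{"tx":0,"ty":0,"tz":-0.05,"yaw":0,"claw":0},{"tx":0,"ty":0,"tz":-0.05,"yaw":0,"claw":0},{"tx":0,"ty":0,"tz":-0.05,"yaw":0,"claw":0},{"tx":0,"ty":0,"tz":0,"yaw":0,"claw":0}]}}

```text
time_s: 10.8
position: [0.5187, -0.0036, 0.0652]
tool_rot: [[-0.897, 0.443, 0.0], [0.443, 0.897, -0.0], [-0.0, 0.0, -1.0]]
ft_force: [-0.1, -0.6, 1.1]
grip_width: 0.0001
gripper_force: 0.7
```

Request:
{"op": "servo_tool", "data": {"steps": [{"tx":0,"ty":0,"tz":-0.04,"yaw":0,"claw":0},{"tx":0,"ty":0,"tz":0,"yaw":0,"claw":0}]}}

```text
time_s: 11.0
position: [0.5187, -0.0036, 0.065]
tool_rot: [[-0.897, 0.443, 0.0], [0.443, 0.897, -0.0], [-0.0, 0.0, -1.0]]
ft_force: [-1.3, 0.8, 4.1]
grip_width: -0.0003
gripper_force: 2.3
```

Request:
{"op": "servo_tool", "data": {"steps": [{"tx":0,"ty":0,"tz":-0.04,"yaw":0,"claw":0},{"tx":0,"ty":0,"tz":0,"yaw":0,"claw":0}]}}

```text
time_s: 11.2
position: [0.5188, -0.0036, 0.065]
tool_rot: [[-0.897, 0.443, 0.001], [0.443, 0.897, -0.0], [-0.001, 0.0, -1.0]]
ft_force: [-2.2, -0.8, 9.5]
grip_width: 0.0001
gripper_force: 4.4
```

Home at 65 mm. Lift away, then check.

Request:
{"op": "servo_tool", "data": {"steps": [{"tx":0,"ty":0,"tz":1,"yaw":0,"claw":0},{"tx":0,"ty":0,"tz":3,"yaw":0,"claw":0},{"tx":0,"ty":0,"tz":4,"yaw":0,"claw":0},{"tx":0,"ty":0,"tz":4,"yaw":0,"claw":0},{"tx":0,"ty":0,"tz":2,"yaw":0,"claw":0},{"tx":0,"ty":0,"tz":0,"yaw":0,"claw":0},{"tx":0,"ty":0,"tz":0,"yaw":0,"claw":0}]}}

```text
time_s: 11.9
position: [0.5184, -0.0035, 0.2042]
tool_rot: [[-0.897, 0.443, -0.0], [0.443, 0.897, 0.0], [0.0, -0.0, -1.0]]
ft_force: [-0.3, -0.1, -0.5]
grip_width: -0.0
gripper_force: 0.0
```

Run:
```python
from h import *
p,d=env.get_image("side"); cv2.imwrite("pics/s3.png",cv2.resize(p[200:360,220:420,::-1],(750,600)))
W=world("side",d)
for c in([.5188,-.0042],[.5013,.0594],[.4839,.1231]):
    q=W[(np.hypot(W[...,0]-c[0],W[...,1]-c[1])<.02)&(W[...,2]>.04)&(W[...,2]<.08)]; print(np.percentile(q[:,2],95))
```

```text
0.04820854322580852
0.062241430226231236
0.05593427513889008
```

View pics/s3.png

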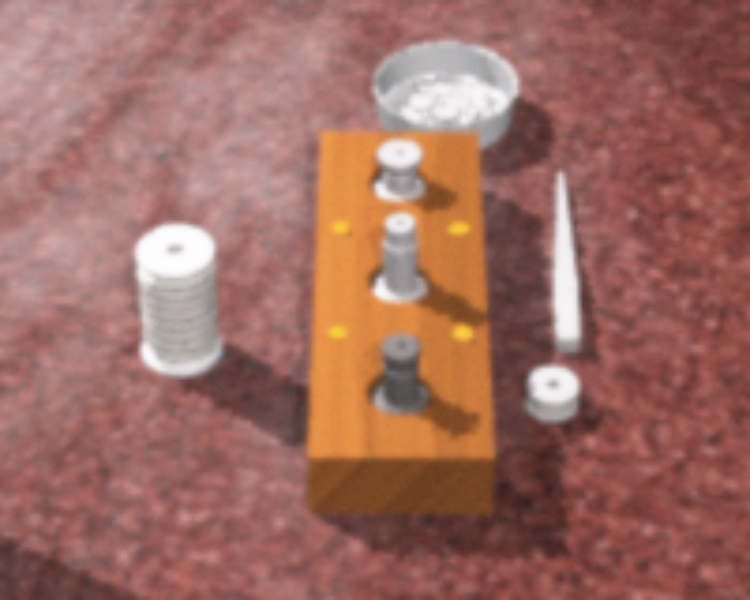

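The three dies at (400,165), (400,255) and (400,370) sit home, at about 47, 61 and 55 mm allowing for camera error. Everything else is where it was.

```bash
python3 -c "
from rig import env
print(env.close_job())"
```

```text
the job is handed in; nothing more can be done
None
```

I pressed all three dies down to their hard stops in order (tall, middle, short) with about 10–12 N each, nothing else on the worktop moved, and I handed the job in after about 12 s of robot time.

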